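# Change the pug mill over from mixing to pugging

## Robot

A 6-joint arm with a two-finger parallel gripper is mounted at the origin on the work surface. World frame = base frame: x ahead of the robot, y to its left, z up, the work surface at z = 0. Lengths are in m, angles in rad, forces in N, time in s.
With the tool pointing down it reaches from about 0.35 to 0.775 m from the base axis. Payload 5.5 kg.
Tool frame: the origin (TCP) lies at the very end of the fingers, on their centre line; the grasp point (between the pads) lies 19 mm behind it; z points along the fingers, y is the line along which they close (so a half turn about z gives the same grasp; the last joint's range is limited). The gripper opens to 85 mm and grips with 20 to 120 N. Pads are 22 mm wide; open, the fingers measure 114 mm over their backs; the gripper's body (76 mm by 85 mm) begins 54 mm behind the grasp point. The pads swing forward as they close: fully open they stand 13 mm farther back than shut.
Start: joints at [-1.287, 0.313, 0.046, 1.304, 0, 1.431], TCP at [0.236, -0.524, 0.208] pointing down, gripper open.
Joint ranges: [-2.76, 2.76], [-0.86, 1.69], [-1.03, 1.26], [-2.2, 2.34], [-1.47, 1.5], [-3.14, 3.14]. Speed limits (rad/s): [2.57, 2.57, 3.14, 3.14, 3.14, 3.14].

## Interface

Orientations are given as a unit quaternion [w, x, y, z].
In Python, from workcell import env gives the robot as it stands. The module is installed in compiled form; this text tells all that it offers.
- The arm moves only by the tool jog_arm, never from a script. Its argument "rows" is a list of rows, each a list of 6 numbers: the shift along the world's x, y, z in units of 40 mm (1.0 is 40 mm), then the turn, a rotation vector about the world's x, y, z in units of 6 degrees (1.0 is 6 degrees). In form: [[x, y, z, wx, wy, wz], ...]. A call has 1 to 12 rows; each row is the pose to reach, as a shift and turn from the pose commanded when the call began; what a row does not reach only later rows make up. A row lasts 1/12 s, in which the tool goes at most 41.7 mm and 7.16 degrees, less where a joint would pass 70% of its speed; a pose out of reach is approached as far as the arm can. A call with a gripper value outside its range is refused whole. "jaw" is the gripper command: -1 is fully open, 1 is shut, values between are in proportion, set as the call begins (left out, the last holds). The fingers move at their own pace and stop on an object; "force" is the grip in N (left out, the last holds). Time passes only in rows, so rows that repeat a pose let the fingers close. It gives the time, the measured TCP pose, the force, the opening and the grip force at its end, in the units of the state.
- env.get_state(): the state, without advancing time (a new reading comes with each control period).
- env.read_camera(name): name is "side" or "top"; returns a dict with "pixels" (480x640x3 uint8, red, green, blue), "mtx" (3x3 intrinsics, pixels), "cam_to_world" (4x4, takes a point from camera to world coordinates). Camera axes: x right, y up, looking along -z (the intrinsics and any distortion apply to the point x, -y, -z); pixel columns grow to the right and rows downward; lengths in m; the calibration is good to about 2 mm. A picture is of the moment at which its call begins. There is no depth.
- env.hand_in(): hands the job in; it is judged then, once.
The state is a dict: "clock": time; "joint_pos": joint angles; "qvel": joint speeds; "tau": joint torques, N m; "tcp_pos": TCP position; "orientation": TCP orientation; "wrist_force": force on the tool from outside, world axes, zero at the start; "ft_torque": the same for the moment, N m; "finger_gap": finger opening in m; "grip_force": force on a finger pad.
Only numpy, scipy, OpenCV 4.12 (cv2) and the standard library are available. Lean on these libraries where they do the work, as an engineer would, in place of code of your own. Each camera call takes 0.05 s, during which the arm holds its last target. There are 200 camera calls.

## Task

Change the bench pug mill over from mixing to pugging. First open the outlet: draw out the spring pull ring on the die turret, turn the turret one notch so that the round die opening comes in front of the outlet, and let the ring spring home so that the turret is locked there. Only then lift the lockout collar on the drive lever, push the lever past its blocked neutral to the pugging end and let the collar drop home behind the lock; leave the pots, jars and tools on the bench where they stand.

Things in the scene. Friction and masses are not known exactly. Their poses are not given: they have to be found in the camera images.
- mill: Bench pug mill, bolted down. Origin on the bench under the barrel; own z up, own y along the barrel from outlet to motor, own x away from the robot. All (x, y, z) here are mm in this frame. Steel barrel 124 across, axis 140 up, y -150 to 80; flared hopper on top, y -70 to 90, to 310 high; gearbox x -85 to 85, y 80 to 230, top 265; motor to y 420; roller table y -200 to -440, top 103.
- turret (a joint): Angle of the die turret, a vertical disc 174 mm across facing own -y. 0 = as found (blank station at the outlet), 1.047 = next notch, round opening at the outlet; 2.094 = square opening. Grows clockwise seen facing the disc: the pull ring starts 50 degrees from the top on the robot's side and goes over the top to 10 degrees past it. Turns only with the ring out (about 2 N there). Notch play +-0.04 rad.
- turret_pivot (a point): Turning axis of the turret (along own y) where it leaves the disc's front face; at (0, -178, 195). A toothed index plate 96 mm in radius stands just behind the disc.
- pull_ring (a point): Centre of the turret lock's pull ring: dark knurled sleeve, 32 mm diameter, 26 mm long, axis along own y, with a 40 mm lip 5 mm thick at its outer end. It sits 74 mm from the turning axis and is carried round by the disc; when home its centre is 29 mm in front of the disc's face and its inner end 6 mm off a 24 mm boss.
- plunger (a joint): How far the pull ring is drawn out, along own -y, m. 0 = home (pin in the notch), stop at 0.013; the turret is free to turn from about 0.009. Spring 3.5 N at home to 7 N fully out. Let go between notches the pin rests on the plate and the value stays near 0.009; over a notch it springs home.
- round_die (a point): Centre of the round die opening on the turret's front face (rim 54 mm across, 55 mm from the turning axis); it moves with the turret.
- outlet (a point): The outlet's centre in front of the turret, 55 mm straight below the turning axis.
- lever (a joint): Angle of the drive lever about an axis along own x, rad. Negative = leaning to the outlet end (mixing), 0 = upright (neutral), positive = to the motor end (pugging). Free from -0.55 to about 0.02, where the gate's lockout block stops it while the collar is down; with the collar up it goes on to a stop at 0.60. The collar can drop behind the block beyond 0.49. Stays where left (friction 2.5 N at the collar).
- lever_pivot (a point): Pivot of the lever, at (-118, 130, 70), on a tower in front of the gearbox; the lever's plane is 33 mm in front of the gearbox's face. A starter box on the gearbox (y 95 to 215, 265 to 335 high) juts out over that gap to x -105. Two quadrant cheeks stand on either side of the lever up to 88 mm from the pivot.
- lift_collar (a point): Centre of the grip of the lockout collar, a steel sleeve that slides on the lever: 32 mm diameter, 18 mm long, axis along the lever, with a 44 mm flange 4 mm thick just above it (top 12 mm above this point). When down it lies 120 mm from the pivot along the lever.
- collar (a joint): How far the collar is lifted along the lever, m. 0 = down, stop at 0.012. It must be up by 0.009 or more to pass the block. Spring 3.5 N when down to 6.5 N fully up.
- lever_knob (a point): Centre of the black knob on the lever's end, 31 mm diameter, 159 mm from the pivot (its top 174 mm).
- brush_mug: White mug, 84 mm across and 90 mm high, with brushes standing to about 215 mm; origin under its centre. Stands on the bench in front of the barrel, between turret and lever. Leave alone.
- glaze_jar0: Black glaze jar, 76 mm across, 105 mm high, near the lever tower; origin under its centre. Leave alone.
- glaze_jar1: Black glaze jar, 84 mm across, 120 mm high; origin under its centre. Leave alone.
- bisque_vase: Unglazed vase, 96 mm across, 160 mm high; origin under its centre. Leave alone.
- tall_mug: White mug behind the mill, 84 mm across, 100 mm high; origin under its centre. Leave alone.
- mallet: Wooden mallet lying on the bench, 220 mm long. Leave alone.

How it is judged:
On the way, in this order (a step that is already met when the one before it is completed fails the run):
1. the pull ring is drawn out with the turret still at its blank station (value of joint plunger above 0.006 m and value of joint turret below 0.15 rad), for 0.05 s.
2. the turret is locked in the next notch, round opening at the outlet, ring home (value of joint turret between 0.96 and 1.135 rad and value of joint plunger below 0.003 m), for 0.2 s.
3. the lockout collar is lifted while the lever is still at or before neutral (value of joint collar above 0.0075 m and value of joint lever below 0.12 rad), for 0.05 s.
4. the lever is at the pugging end and the collar is down behind the lock (value of joint lever above 0.45 rad and value of joint collar below 0.003 m), for 0.2 s.
At the end, for the whole second after the job is handed in: The turret is locked in the next notch (0.96 to 1.135 rad) with the pull ring home (within 3 mm), the lever stands at the pugging end (beyond 0.45 rad) at rest with the collar down (within 3 mm) (all of step 2 and all of step 4 and velocity of joint lever between -0.05 and 0.05 rad/s); the robot touches nothing.
It fails at once if the lever is put in pugging while the outlet is not open and locked (value of joint lever above 0.25 rad and (value of joint turret below 0.96 rad or value of joint turret above 1.135 rad or value of joint plunger above 0.005 m)).
It fails at once if the mug of brushes is shoved or tipped (more than 25 mm or 15 degrees) (distance of brush_mug from where it was at the start of the episode above 0.025 m or angle between brush_mug's own z axis and vertical above 0.26 rad).
It fails at once if a glaze jar is shoved or tipped (more than 25 mm or 15 degrees) (distance of any of glaze_jar0, glaze_jar1 from where it was at the start of the episode above 0.025 m or angle between any of glaze_jar0, glaze_jar1's own z axis and vertical above 0.26 rad).
It fails at once if the vase or the tall mug is shoved or tipped (more than 25 mm or 15 degrees) (distance of any of bisque_vase, tall_mug from where it was at the start of the episode above 0.025 m or angle between any of bisque_vase, tall_mug's own z axis and vertical above 0.26 rad).
It fails at once if the mallet is shoved (more than 25 mm) (distance of mallet from where it was at the start of the episode above 0.025 m).
It also fails if it takes over 51 s, if anything falls off the work surface, if the arm or the gripper's body presses on something with over 40 N, if the wrist force passes 120 N, or if a joint passes its speed limit or range.

## Working session

There is one attempt and no reset: what is moved stays moved. The work goes in short steps, Python scripts to look and compute and a tool call to move; the robot and the scene stay as the last step left them, time stands still between calls to the robot, and variables do not carry over. Pictures are saved under pics/ and viewed, at most 10 in all, crops included, and the job is handed in when it is done.

Besides the shell and the picture viewer there is one more tool, called after "Request:" by a JSON object that holds its "fn" and its "kwargs", one argument or row to a line. jog_arm: Moves the arm, as the interface text tells. Its arguments: {"type":"object","properties":{"rows":{"type":"array","items":{"type":"array","items":{"type":"number"}}},"jaw":{"type":"number"},"force":{"type":"number"}},"required":["rows"]}

```bash
mkdir -p pics; python3 - <<'E'
from workcell import env
import cv2,numpy as np
for n in("side","top"):
    c=env.read_camera(n); cv2.imwrite(f"pics/{n}0.png",c["pixels"][:,:,::-1]); np.savez(f"{n}0.npz",**c)
    print(n,c["mtx"].round(1).tolist(),c["cam_to_world"].round(3).tolist(),[k for k in c])
print(env.get_state())
E
```

```text
side [[590.8, 0.0, 314.6], [0.0, 590.8, 238.9], [0.0, 0.0, 1.0]] [[-0.091, 0.584, -0.807, -0.669], [-0.996, -0.033, 0.088, 0.11], [0.024, 0.811, 0.584, 1.033], [0.0, 0.0, 0.0, 1.0]] ['pixels', 'mtx', 'cam_to_world']
top [[595.6, 0.0, 317.5], [0.0, 595.6, 251.3], [0.0, 0.0, 1.0]] [[-0.029, 0.987, -0.16, 0.312], [-0.999, -0.031, -0.009, -0.03], [-0.014, 0.159, 0.987, 1.696], [0.0, 0.0, 0.0, 1.0]] ['pixels', 'mtx', 'cam_to_world']
{'clock': 0.1, 'joint_pos': array([-1.28660971e+00,  3.13924350e-01,  4.50886291e-02,  1.30359033e+00,
        3.05876979e-06,  1.43120831e+00]), 'qvel': array([-3.77536599e-04, -1.30397315e-03,  2.50392637e-03,  1.00641446e-03,
       -2.70185148e-05,  1.00393355e-03]), 'tau': array([ 2.62962152e-03, -4.81723809e+01,  2.99245244e+01,  1.27861279e-02,
       -1.53228857e-04, -4.18499326e-06]), 'tcp_pos': array([ 0.23630198, -0.52366291,  0.20719699]), 'orientation': array([-8.12843267e-04,  9.77635419e-01,  2.10305310e-01, -5.73372201e-05]), 'wrist_force': array([-0.42031816, -0.03415591, -0.81736736]), 'ft_torque': array([-0.02248864,  0.02452297,  0.04524095]), 'grip_force': 0.0, 'finger_gap': 0.08518025708507782}
```

View pics/side0.png

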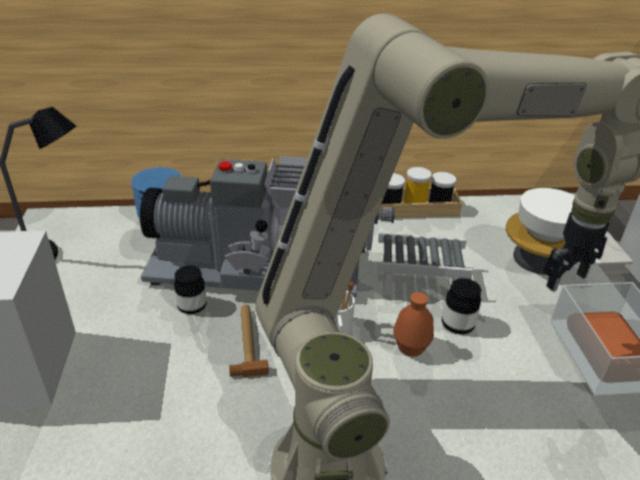

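View pics/top0.png

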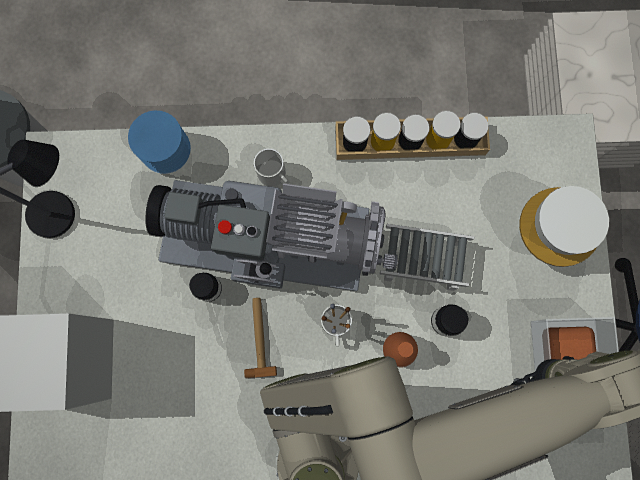

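The side view shows the arm hiding the turret. The lever knob is at about (262,227). In the top view the turret is at (375,238), the ring near (390,262), the knob at (265,268), the brush mug at (336,320) and the roller table at (430,255). I'll enlarge both mill views.

```bash
python3 - <<'E'
import cv2
t=cv2.imread("pics/top0.png")[170:350,150:500]; 
cv2.imwrite("pics/t1.png",cv2.resize(t,(788,405),interpolation=cv2.INTER_CUBIC))
t=cv2.imread("pics/top0.png")[215:305,210:410]
cv2.imwrite("pics/t2.png",cv2.resize(t,(800,360),interpolation=cv2.INTER_CUBIC))
E
```

```text
(no output)
```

View pics/t2.png

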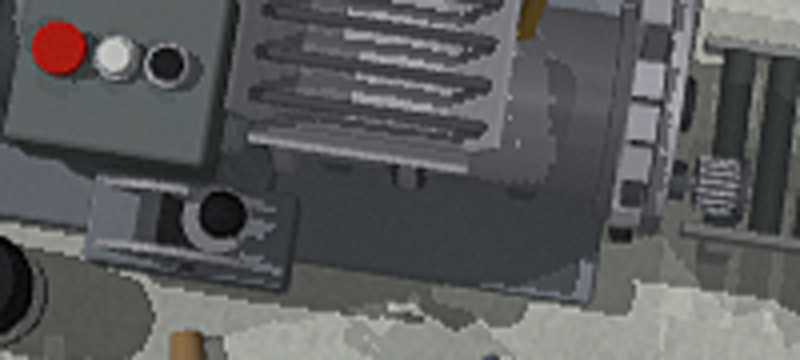

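Crop (4x from 210,215): starter-box near corners at (211.3,249.5) and (262,257.5), knob at (265.3,268.5), pull ring sleeve at (389.5,262). I'll fit the mill pose from these and check it against the side view.

```bash
cat > h.py <<'E'
import numpy as np,cv2
from scipy.optimize import least_squares
C={n:dict(np.load(f"{n}0.npz")) for n in("side","top")}
def proj(n,P):
    T=np.linalg.inv(C[n]["cam_to_world"]); p=np.atleast_2d(P)@T[:3,:3].T+T[:3,3]; p=p*[1,-1,-1]
    q=p@C[n]["mtx"].T; return q[:,:2]/q[:,2:]
def back(n,uv,z):
    M=C[n]["cam_to_world"]; d=np.linalg.inv(C[n]["mtx"])@[*uv,1]; d=M[:3,:3]@(d*[1,-1,-1]); o=M[:3,3]
    return o+d*(z-o[2])/d[2]
def R(t): c,s=np.cos(t),np.sin(t); return np.array([[c,-s,0],[s,c,0],[0,0,1]])
def m2w(q,P): return np.atleast_2d(P)/1000@R(q[2]).T+[q[0],q[1],0]
def lev(a,r): return [-118,130+r*np.sin(a),70+r*np.cos(a)]
def ring(t,out=0): b=np.deg2rad(-50)+t; return [74*np.sin(b),-207-out,195+74*np.cos(b)]
E
python3 - <<'E'
from h import *
uv=np.array([[211.3,249.5],[262,257.5],[265.3,268.5],[389.5,262]])
mod=lambda q:np.array([[-105,215,335],[-105,95,335],lev(q[3],159),ring(0)])
f=lambda q:(proj("top",m2w(q,mod(q)))-uv).ravel()
s=least_squares(f,[.6,.1,-.1,-.4]);q=s.x;print(q,np.rad2deg(q[2:]),s.fun.round(1))
np.save("q.npy",q)
print(proj("side",m2w(q,np.vstack([mod(q),[[85,80,265],lev(q[3],174)]]))).round(1))
for n,u,z in(("brush",(336,321),.09),("vase",(400,346),.12),("jar1",(450,318),.12),("jar0",(204,286),.105),("mallethead",(261,372),.03)):
    w=back("top",u,z); print(n,w.round(3),((w-[q[0],q[1],0])@R(q[2])*1000).round())
im=cv2.imread("pics/side0.png"); 
for p in proj("side",m2w(q,np.vstack([mod(q),lev(q[3],120),lev(0,159),lev(.6,159),lev(0,0),[-85,80,265],[-85,230,265],[0,420,140]]))): cv2.circle(im,tuple(int(round(v*8)) for v in p),12,(0,0,255),-1,shift=3)
cv2.imwrite("pics/s1.png",cv2.resize(im[140:320,130:400],(800,533),interpolation=cv2.INTER_CUBIC))
E
```

```text
[ 0.60838402 -0.0010045  -0.18282979 -0.21489872] [-10.47537545 -12.31278984] [-0.3 -0.  -0.1 -0.3 -0.1  0.3  0.5  0. ]
[[209.1 179.8]
 [260.1 183.3]
 [260.1 225.4]
 [386.8 214.4]
 [278.4 170.4]
 [261.2 220.5]]
brush [ 0.381 -0.059  0.09 ] [-213.  -99.   90.]
vase [ 0.31  -0.224  0.12 ] [-253. -273.  120.]
jar1 [ 0.379 -0.358  0.12 ] [-161. -393.  120.]
jar0 [0.484 0.292 0.105] [-175.  266.  105.]
mallethead [0.251 0.15  0.03 ] [-379.   84.   30.]
```

View pics/s1.png

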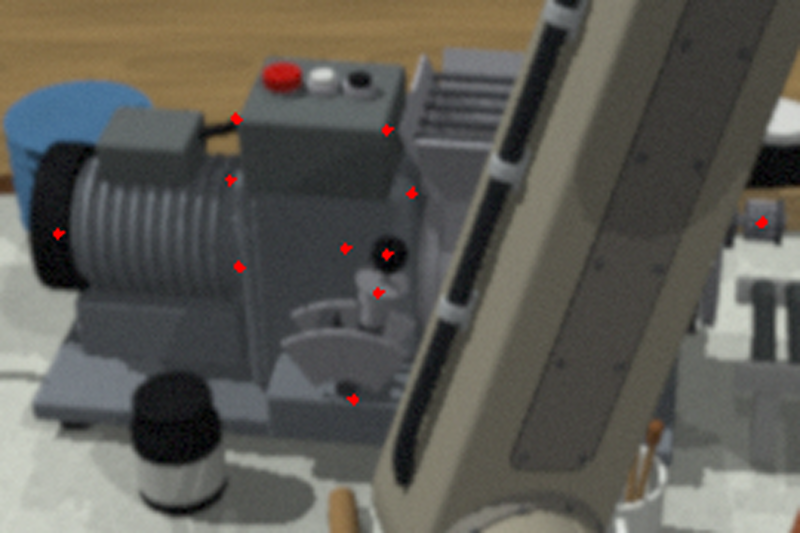

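The pose fits to under 1 px in the top view. The side-view overlay agrees: knob, pivot and ring all fall on their parts. Lever at about -0.21. Next I'll plan the approach to the ring.

```bash
cat >> h.py <<'E'
from scipy.spatial.transform import Rotation as Ro
def ringpose(q,turret,tilt,out,back=0,ins=17):
    """TCP pose: tool in mill x-z plane, tilt deg about mill y; y 25 mm before disc face + out; back = mm retracted along tool"""
    Rd=Ro.from_matrix(R(q[2])@np.array([[0,1,0],[1,0,0],[0,0,-1.]]).T) # columns: tool x=my, y=mx, z=-z
    my=R(q[2])[:,1]; Rt=Ro.from_rotvec(np.deg2rad(tilt)*my)*Rd
    c=m2w(q,ring(turret,0))[0]-my*(out-4)/1000
    return c+Rt.as_matrix()[:,2]*(ins-back)/1000,Rt
def row(p0,R0,p,Rt):
    return np.r_[(p-p0)/.04,np.rad2deg((Rt*R0.inv()).as_rotvec())/6].round(2).tolist()
def cur(env):
    s=env.get_state(); o=s["orientation"]; return s["tcp_pos"],Ro.from_quat([o[1],o[2],o[3],o[0]]),s
E
python3 - <<'E'
from h import *; from workcell import env
q=np.load("q.npy");p0,R0,s=cur(env)
print(m2w(q,[ring(0),ring(1.047),lev(q[3],120),lev(.55,120)]).round(4))
for b in(100,0):
  p,Rt=ringpose(q,0,-40,0,b);print(b,p.round(4),Rt.as_matrix().round(2).tolist(),row(p0,R0,p,Rt))
E
```

```text
[[ 0.515  -0.1942  0.2426]
 [ 0.5834 -0.2069  0.2679]
 [ 0.5113  0.1231  0.1872]
 [ 0.5274  0.21    0.1723]]
100 [ 0.4633 -0.1806  0.3061] [[0.18, 0.75, 0.63], [0.98, -0.14, -0.12], [0.0, 0.64, -0.77]] [5.67, 8.58, 2.47, -4.28, -5.46, 8.82]
0 [ 0.5265 -0.1923  0.2295] [[0.18, 0.75, 0.63], [0.98, -0.14, -0.12], [0.0, 0.64, -0.77]] [7.25, 8.28, 0.56, -4.28, -5.46, 8.82]
```

Request:
{"fn": "jog_arm", "kwargs": {
  "rows": [
    [0,0,1,0,0,0],
    [0,0,2,0,0,0],
    [0,0,3,0,0,0],
    [0,0,4,0,0,0],
    [0.5,0.8,4.5,0,0,1],
    [1,1.6,5,0,0,2],
    [1.5,2.4,5,0,0,3],
    [2,3.2,5,0,0,4],
    [2.5,4,5,0,0,5],
    [3,4.8,5,0,0,6],
    [3.5,5.6,5,0,0,7],
    [4,6.4,5,0,0,8]
  ],
  "jaw": -0.4
}}

```text
clock: 1.1
tcp_pos: [0.3969, -0.2664, 0.4078]
orientation: [-0.0, 0.806, 0.592, 0.0]
wrist_force: [1.3, -0.4, -0.5]
finger_gap: 0.0599
grip_force: 0.0
```

```bash
python3 - <<'E'
from h import *; from workcell import env
q=np.load("q.npy");p0,R0,s=cur(env);print(s["clock"],p0,s["joint_pos"].round(3),s["finger_gap"],R0.as_matrix().round(2).tolist())
for b in(120,0):
  p,Rt=ringpose(q,0,-40,0,b);print(b,row(p0,R0,p,Rt))
E
```

```text
1.1 [ 0.3969232  -0.26640483  0.40781299] [-0.759  0.151  0.326  1.746  0.     1.116] 0.05987617372583693 [[0.3, 0.95, -0.0], [0.95, -0.3, 0.0], [0.0, -0.0, -1.0]]
120 [1.34, 2.2, -2.16, -1.61, -6.48, 1.11]
0 [3.24, 1.85, -4.46, -1.61, -6.48, 1.11]
```

Request:
{"fn": "jog_arm", "kwargs": {
  "rows": [
    [0,0.3,0,-0.2,-0.9,0.15],
    [0,0.6,0,-0.4,-1.8,0.3],
    [0,0.9,0,-0.6,-2.7,0.45],
    [0,1.2,0,-0.8,-3.6,0.6],
    [0.3,1.5,-0.5,-1.0,-4.5,0.8],
    [0.6,1.8,-1,-1.3,-5.4,1.0],
    [0.9,2.2,-1.5,-1.61,-6.48,1.11],
    [1.34,2.2,-2.16,-1.61,-6.48,1.11],
    [1.34,2.2,-2.16,-1.61,-6.48,1.11],
    [1.34,2.2,-2.16,-1.61,-6.48,1.11]
  ]
}}

```text
clock: 1.93
tcp_pos: [0.4493, -0.1788, 0.3206]
orientation: [0.262, 0.724, 0.6, 0.22]
wrist_force: [1.1, -0.5, 1.4]
finger_gap: 0.0599
grip_force: 0.0
```

```bash
python3 - <<'E'
from h import *; from workcell import env
q=np.load("q.npy");p0,R0,s=cur(env);print(s["clock"],p0,s["joint_pos"].round(3),R0.as_matrix().round(2).tolist())
for b in(0,):
  p,Rt=ringpose(q,0,-40,0,b);print(b,row(p0,R0,p,Rt))
im0={}
for n in("top","side"):
    im0[n]=env.read_camera(n)["pixels"][:,:,::-1]
g=proj("top",m2w(q,ring(0)))[0];x,y=g.astype(int)
a=cv2.resize(im0["top"][y-50:y+50,x-70:x+70],(560,400),interpolation=cv2.INTER_CUBIC)
cv2.imwrite("pics/r1.png",a)
E
```

```text
1.9333 [ 0.44927375 -0.17882391  0.32061323] [-0.811 -0.439 -0.616  0.798  0.388  1.067] [[0.18, 0.75, 0.63], [0.98, -0.14, -0.12], [0.0, 0.64, -0.77]]
0 [1.93, -0.34, -2.28, -0.04, -0.0, 0.02]
```

View pics/r1.png

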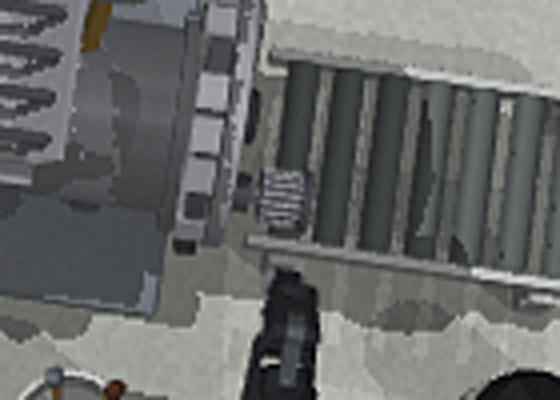

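The ring is at (283,200) in the crop, where predicted, and the fingers line up with it at (290,275). Moving in.

Request:
{"fn": "jog_arm", "kwargs": {
  "rows": [
    [0.3,-0.05,-0.35,0,0,0],
    [0.6,-0.1,-0.7,0,0,0],
    [0.9,-0.16,-1.05,0,0,0],
    [1.2,-0.2,-1.4,0,0,0],
    [1.45,-0.26,-1.72,0,0,0],
    [1.65,-0.3,-1.95,0,0,0],
    [1.8,-0.32,-2.13,0,0,0],
    [1.93,-0.34,-2.28,0,0,0],
    [1.93,-0.34,-2.28,0,0,0]
  ]
}}

```text
clock: 2.78
tcp_pos: [0.529, -0.1954, 0.2308]
orientation: [0.262, 0.724, 0.599, 0.219]
wrist_force: [0.1, 0.3, -0.2]
finger_gap: 0.0598
grip_force: 0.0
```

Request:
{"fn": "jog_arm", "kwargs": {
  "rows": [
    [0,0,0,0,0,0],
    [0,0,0,0,0,0],
    [0,0,0,0,0,0],
    [0,0,0,0,0,0],
    [0,0,0,0,0,0],
    [0,0,0,0,0,0]
  ],
  "jaw": 1,
  "force": 30
}}

```text
clock: 3.28
tcp_pos: [0.5268, -0.1942, 0.232]
orientation: [0.264, 0.724, 0.599, 0.219]
wrist_force: [-10.0, 1.4, 7.4]
finger_gap: 0.0213
grip_force: 25.6
```

```bash
python3 - <<'E'
from h import *; from workcell import env
q=np.load("q.npy");p0,R0,s=cur(env);print(s)
p,Rt=ringpose(q,0,-40,0,0);print(row(p0,R0,p,Rt))
im=env.read_camera("top")["pixels"][:,:,::-1]
x,y=390,262
cv2.imwrite("pics/r2.png",cv2.resize(im[y-50:y+50,x-70:x+70],(560,400),interpolation=cv2.INTER_CUBIC))
E
```

```text
{'clock': 3.2833, 'joint_pos': array([-0.67610186, -0.23791672, -0.73115888,  0.43830331,  0.30827229,
        1.18602522]), 'qvel': array([ 5.04941193e-05,  6.95865672e-05, -1.98976026e-03, -4.42228495e-03,
       -1.31475105e-03,  4.81774142e-04]), 'tau': array([ 1.10532414e+00, -1.60653609e+01,  3.35130358e+01, -6.90282539e+00,
        1.26750994e+00,  1.36118554e-02]), 'tcp_pos': array([ 0.52682278, -0.19423795,  0.23201445]), 'orientation': array([0.26368918, 0.72379601, 0.59872743, 0.21934634]), 'wrist_force': array([-9.97999068,  1.35228361,  7.43184367]), 'ft_torque': array([ 0.21295834,  1.25170209, -0.01512235]), 'grip_force': 25.612328052520752, 'finger_gap': 0.021338701087023224}
[-0.01, 0.05, -0.06, -0.01, 0.02, 0.05]
```

View pics/r2.png

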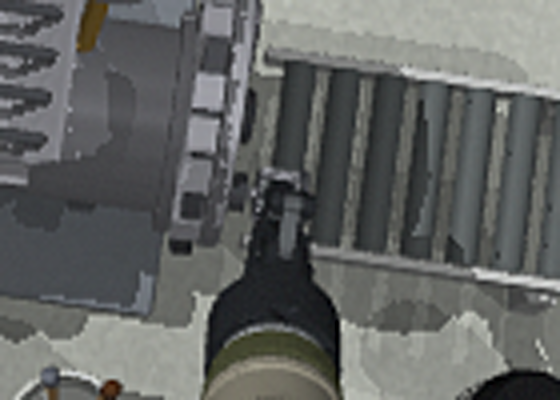

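The fingers closed on the near side of the ring: the gap is 21 mm and the force points back along the tool. The fingertips stop around mid-ring at (285,195) in the crop. I'll reopen, go 15 mm deeper and close again.

Request:
{"fn": "jog_arm", "kwargs": {
  "rows": [
    [0,0,0,0,0,0],
    [0,0,0,0,0,0],
    [0,0,0,0,0,0],
    [0,0,0,0,0,0],
    [0.06,-0.01,-0.07,0,0,0],
    [0.12,-0.02,-0.14,0,0,0],
    [0.18,-0.03,-0.21,0,0,0],
    [0.24,-0.04,-0.29,0,0,0],
    [0.24,-0.04,-0.29,0,0,0]
  ],
  "jaw": -0.4
}}

```text
clock: 4.08
tcp_pos: [0.5369, -0.1951, 0.2175]
orientation: [0.262, 0.724, 0.599, 0.219]
wrist_force: [0.5, -0.7, 0.1]
finger_gap: 0.0596
grip_force: 0.0
```

Request:
{"fn": "jog_arm", "kwargs": {
  "rows": [
    [0,0,0,0,0,0],
    [0,0,0,0,0,0],
    [0,0,0,0,0,0],
    [0,0,0,0,0,0],
    [0,0,0,0,0,0]
  ],
  "jaw": 1,
  "force": 30
}}

```text
clock: 4.5
tcp_pos: [0.5369, -0.1953, 0.219]
orientation: [0.263, 0.724, 0.599, 0.22]
wrist_force: [-0.4, 0.2, 0.7]
finger_gap: 0.0308
grip_force: 30.3
```

Request:
{"fn": "jog_arm", "kwargs": {
  "rows": [
    [-0.015,-0.08,0,0,0,0],
    [-0.03,-0.16,0,0,0,0],
    [-0.045,-0.24,0,0,0,0],
    [-0.06,-0.325,0,0,0,0],
    [-0.06,-0.325,0,0,0,0],
    [-0.06,-0.325,0,0,0,0],
    [-0.06,-0.325,0,0,0,0]
  ]
}}

```text
clock: 5.08
tcp_pos: [0.5347, -0.2074, 0.219]
orientation: [0.262, 0.723, 0.599, 0.221]
wrist_force: [-1.1, 6.6, 2.5]
finger_gap: 0.0306
grip_force: 30.5
```

```bash
python3 - <<'E'
from h import *; from workcell import env
q=np.load("q.npy");p0,R0,s=cur(env)
my=R(q[2])[:,1];print("moved along -y mm",-(p0-[.5369,-.1953,.219])@my*1000, "force along y",s["wrist_force"]@my,s["grip_force"],s["finger_gap"])
# rigid turn about turret axis, relative to the present pose; 5 deg steps
c=m2w(q,[0,-178,195])[0]
for a in list(range(5,65,5))+[62]:
    r=Ro.from_rotvec(np.deg2rad(a)*my); print(a,np.r_[(r.apply(p0-c)-(p0-c))/.04,a/6*my].round(2).tolist())
E
```

```text
moved along -y mm 12.331065490964665 force along y 6.30760340131075 30.519447326660156 0.030643624993700012
5 [0.05, -0.01, 0.07, 0.15, 0.82, 0.0]
10 [0.12, -0.02, 0.14, 0.3, 1.64, 0.0]
15 [0.18, -0.03, 0.21, 0.45, 2.46, 0.0]
20 [0.25, -0.05, 0.26, 0.61, 3.28, 0.0]
25 [0.33, -0.06, 0.31, 0.76, 4.1, 0.0]
30 [0.41, -0.08, 0.36, 0.91, 4.92, 0.0]
35 [0.49, -0.09, 0.39, 1.06, 5.74, 0.0]
40 [0.58, -0.11, 0.42, 1.21, 6.56, 0.0]
45 [0.67, -0.12, 0.44, 1.36, 7.37, 0.0]
50 [0.76, -0.14, 0.46, 1.52, 8.19, 0.0]
55 [0.85, -0.16, 0.46, 1.67, 9.01, 0.0]
60 [0.94, -0.17, 0.46, 1.82, 9.83, 0.0]
62 [0.98, -0.18, 0.45, 1.88, 10.16, 0.0]
```

About 10.4 mm is drawn (6.3 N). I'll pull a touch more and turn the first 30°.

Request:
{"fn": "jog_arm", "kwargs": {
  "rows": [
    [-0.01,-0.05,0,0,0,0],
    [-0.01,-0.05,0,0,0,0],
    [0.04,-0.06,0.07,0.15,0.82,0],
    [0.11,-0.07,0.14,0.3,1.64,0],
    [0.17,-0.08,0.21,0.45,2.46,0],
    [0.24,-0.1,0.26,0.61,3.28,0],
    [0.32,-0.11,0.31,0.76,4.1,0],
    [0.4,-0.13,0.36,0.91,4.92,0],
    [0.4,-0.13,0.36,0.91,4.92,0]
  ]
}}

```text
clock: 5.83
tcp_pos: [0.5495, -0.2114, 0.2321]
orientation: [0.061, 0.767, 0.636, 0.054]
wrist_force: [-11.7, 11.7, 11.0]
finger_gap: 0.0308
grip_force: 35.9
```

```bash
cat >> h.py <<'E'
def ringstat(env,q):
    p0,R0,s=cur(env); my=R(q[2])[:,1]
    M=R0.as_matrix(); g=p0-M[:,2]*.032  # about the ring centre
    m=(g-[q[0],q[1],0])@R(q[2])*1000; f=s["wrist_force"]@R(q[2])
    print("clock",s["clock"],"ring est mill",m.round(1),"ang",np.rad2deg(np.arctan2(m[0],m[2]-195)).round(1),"rad",np.hypot(m[0],m[2]-195).round(1),"f mill",f.round(1),"gap",s["finger_gap"],s["grip_force"],s["joint_pos"].round(2))
E
python3 - <<'E'
from h import *; from workcell import env
ringstat(env,np.load("q.npy"))
E
```

```text
clock 5.8333 ring est mill [ -24.8 -217.8  263.7] ang -19.9 rad 73.0 f mill [-13.6   9.4  11. ] gap 0.030804653036612156 35.87406903505325 [-0.54  0.2  -0.06  1.16  0.06  1.22]
```

Request:
{"fn": "jog_arm", "kwargs": {
  "rows": [
    [-0.01,0.02,0.04,0,0,0],
    [0.07,0.01,0.07,0.15,0.82,0],
    [0.16,0,0.1,0.3,1.64,0],
    [0.25,-0.02,0.12,0.45,2.46,0],
    [0.34,-0.04,0.14,0.61,3.28,0],
    [0.43,-0.06,0.14,0.76,4.1,0],
    [0.53,-0.07,0.14,0.91,4.92,0],
    [0.53,-0.07,0.14,0.91,4.92,0],
    [0.53,-0.07,0.14,0.91,4.92,0]
  ]
}}

```text
clock: 6.58
tcp_pos: [0.5717, -0.2153, 0.2329]
orientation: [-0.139, 0.757, 0.628, -0.113]
wrist_force: [-5.6, 6.6, -15.6]
finger_gap: 0.0305
grip_force: 39.2
```

```bash
python3 - <<'E'
from h import *; from workcell import env
ringstat(env,np.load("q.npy"))
E
```

```text
clock 6.5833 ring est mill [  14.2 -217.5  262.8] ang 11.8 rad 69.3 f mill [ -6.7   5.4 -15.6] gap 0.030542589080692687 39.16764557361603 [-0.44  0.76  0.78  1.93 -0.09  1.33]
```

Request:
{"fn": "jog_arm", "kwargs": {
  "rows": [
    [-0.01,0,-0.06,0,0,0],
    [0.01,0.09,-0.06,0,0,0],
    [0.02,0.18,-0.06,0,0,0],
    [0.04,0.26,-0.06,0,0,0],
    [0.05,0.34,-0.06,0,0,0],
    [0.05,0.36,-0.06,0,0,0],
    [0.05,0.36,-0.06,0,0,0]
  ]
}}

```text
clock: 7.17
tcp_pos: [0.5727, -0.2037, 0.233]
orientation: [-0.135, 0.758, 0.628, -0.114]
wrist_force: [-4.8, -3.2, -14.6]
finger_gap: 0.0305
grip_force: 39.4
```

```bash
python3 - <<'E'
from h import *; from workcell import env
ringstat(env,np.load("q.npy"))
E
```

```text
clock 7.1667 ring est mill [  12.9 -205.8  263. ] ang 10.7 rad 69.2 f mill [ -4.1  -4.  -14.6] gap 0.03047904516238247 39.3572473526001 [-0.43  0.75  0.75  1.91 -0.09  1.35]
```

Request:
{"fn": "jog_arm", "kwargs": {
  "rows": [
    [0,0,0,0,0,0],
    [0,0,0,0,0,0],
    [0,0,0,0,0,0],
    [0,0,0,0,0,0],
    [0,0,0,0,0,0]
  ],
  "jaw": -0.5
}}

```text
clock: 7.58
tcp_pos: [0.574, -0.2021, 0.2373]
orientation: [-0.132, 0.759, 0.628, -0.111]
wrist_force: [0.5, 0.2, 0.1]
finger_gap: 0.0637
grip_force: 0.0
```

Request:
{"fn": "jog_arm", "kwargs": {
  "rows": [
    [0.1,-0.02,0.3,0,0,0],
    [0.25,-0.05,0.7,0,0,0],
    [0.4,-0.08,1.1,0,0,0],
    [0.55,-0.1,1.5,0,0,0],
    [0.7,-0.13,1.9,0,0,0],
    [0.84,-0.16,2.35,0,0,0],
    [0.4,0,3,0,0,0],
    [-0.3,0,3.5,0,-1,0],
    [-1,0,4,0,-2,0],
    [-1.5,0,4,0,-3,0],
    [-2,0,4,0,-3,0]
  ]
}}

```text
clock: 8.5
tcp_pos: [0.5042, -0.2033, 0.4007]
orientation: [-0.036, 0.767, 0.641, 0.003]
wrist_force: [0.3, -1.3, 2.0]
finger_gap: 0.0638
grip_force: 0.0
```

```bash
python3 - <<'E'
from h import *; from workcell import env
q=np.load("q.npy");p0,R0,s=cur(env);print(s["clock"],p0,R0.as_matrix().round(2).tolist(),s["joint_pos"].round(2))
for n in("top","side"):
    c=env.read_camera(n)["pixels"][:,:,::-1]; cv2.imwrite(f"pics/{n}3.png",c)
    print(proj(n,m2w(q,[ring(1.047),ring(1.047,9)])))
    x,y=proj(n,m2w(q,ring(1.047)))[0].round().astype(int)
    globals()[n+"c"]=cv2.resize(c[y-40:y+40,x-50:x+50],(400,320),interpolation=cv2.INTER_CUBIC)
cv2.imwrite("pics/r3.png",np.hstack([topc,sidec]))
E
```

```text
8.5 [ 0.50416645 -0.20328865  0.40069916] [[0.18, 0.98, -0.04], [0.98, -0.18, 0.06], [0.05, -0.05, -1.0]] [-0.55  0.35  0.58  1.86  0.03  1.2 ]
[[394.90219084 232.61868674]
 [398.5692359  233.16561144]]
[[387.54484756 190.93357958]
 [391.13556583 191.17877139]]
```

View pics/r3.png

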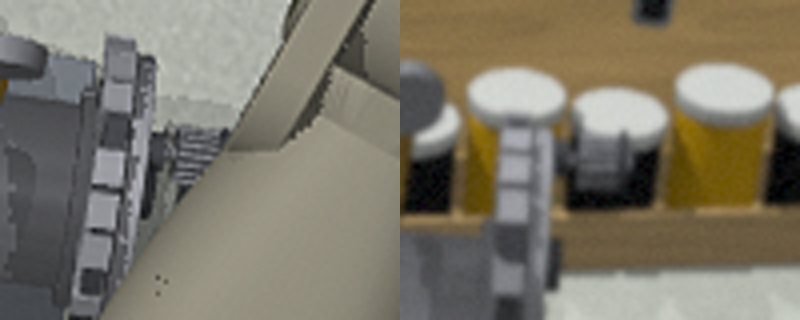

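Both crops show the ring near the top of the disc, and its gap to the disc matches the home position: the side sleeve centre is at (205,162), about 1 px from the prediction (drawn out it would be about 4.6 px). So the turret is locked at the round notch. For the lever I'll fit a simple arm model from the logged poses to check which approach tilts are reachable.

```bash
cat > kin.py <<'E'
from h import *
LIM=np.array([[-2.76,2.76],[-.86,1.69],[-1.03,1.26],[-2.2,2.34],[-1.47,1.5],[-3.14,3.14]])
def fk(j,P):
    h,a,L2,L3,d4,d5,d6,s5=[*P[:7],1]
    ry=lambda t:Ro.from_rotvec([0,t,0])
    B=Ro.from_rotvec([0,0,j[0]]); z=np.array([0,0,1.])
    A3=ry(j[1]-j[2]+np.pi/2); A4=ry(j[1]-j[2]+j[3]+np.pi/2)
    W=A4*Ro.from_rotvec([-j[4] if P[7]>0 else j[4],0,0])
    T=W*Ro.from_rotvec([0,0,P[8]+P[9]*j[5]])
    p=np.array([a,0,h])+ry(j[1]).apply(z*L2)+A3.apply(z*L3)+np.array([0,d4,0])+A4.apply([d5,0,0])+W.apply(z*d6)
    return B.apply(p),B*T
E
python3 - <<'E'
from kin import *; from workcell import env
s=env.get_state()
D=[((-1.2866,.3139,.0451,1.3036,0,1.4312),(.2363,-.5237,.2072),None),((-.759,.151,.326,1.746,0,1.116),(.3969,-.2664,.4078),None),
((-.811,-.439,-.616,.798,.388,1.067),(.4493,-.1788,.3206),(.262,.724,.600,.220)),((-.6761,-.2379,-.7312,.4383,.3083,1.186),(.5268,-.1942,.2320),(.2637,.7238,.5987,.2193)),
(s["joint_pos"],s["tcp_pos"],s["orientation"])]
for sg in(1,-1):
  f=lambda x:np.concatenate([fk(j,[*x,sg,0,1])[0]-p for j,p,_ in D])
  r=least_squares(f,[.3,0,.4,.4,.08,0,.2]);print(sg,r.x.round(3),(r.fun*1000).round(1))
  for j,p,o in D[2:]:
    T=fk(j,[*r.x,sg,0,1])[1].as_matrix(); M=Ro.from_quat([*o[1:],o[0]]).as_matrix(); print("z err",(T[:,2]-M[:,2]).round(3), "roll",np.arctan2(T[:,0]@M[:,1],T[:,0]@M[:,0]).round(3),j[5])
E
```

```text
1 [0.306 0.057 0.417 0.386 0.072 0.008 0.383] [-13.7  16.9  10.    8.9 -19.8  -5.3  18.8   0.3  -2.9 -11.7  21.7  -1.1
   4.9 -11.   -0.7]
z err [-0.    -0.001  0.   ] roll -0.0 1.067
z err [ 0.  0. -0.] roll -0.0 1.186
z err [ 0. -0.  0.] roll 0.0 1.2009911232305452
-1 [ 0.269  0.126 -0.044  0.318  0.111 -0.107 -0.108] [ 17.5  49.1  42.6  71.1 -25.1 -19.6  -1.3 -72.9  -5.3 -92.6  29.6 -10.7
  23.2  14.8  -7. ]
z err [-0.549 -0.522  0.   ] roll -0.154 1.067
z err [-0.38  -0.473 -0.   ] roll -0.076 1.186
z err [-0.028 -0.046  0.   ] roll -0.0 1.2009911232305452
```

```bash
sed -i 's/A4.apply(\[d5,0,0\])/A4.apply([d5,0,P[10]])/' kin.py; python3 - <<'E'
from kin import *; from workcell import env
s=env.get_state()
D=[((-1.2866,.3139,.0451,1.3036,0,1.4312),(.2363,-.5237,.2072)),((-.759,.151,.326,1.746,0,1.116),(.3969,-.2664,.4078)),
((-.811,-.439,-.616,.798,.388,1.067),(.4493,-.1788,.3206)),((-.6761,-.2379,-.7312,.4383,.3083,1.186),(.5268,-.1942,.2320)),
(s["joint_pos"],s["tcp_pos"])]
full=lambda x:[*x[:7],1,0,1,x[7]]
f=lambda x:np.concatenate([np.concatenate([fk(j,full(x))[0]-p for j,p in D])*1000,(x-[.3,.05,.4,.4,.08,0,.3,.1])*.05])
r=least_squares(f,[.3,0.05,.4,.4,.08,0,.2,.1]);print(r.x.round(3),r.fun.round(1)); P=full(r.x); np.save("P.npy",P)
q=np.load("q.npy")
def pose(a,rr,phi,back,ins,yaw=0):
    # tool z = mill x turned about the lever by yaw, then tilted down by phi; y closes across the lever
    L=np.array([0,np.sin(a),np.cos(a)]); c=np.array([0,np.cos(a),-np.sin(a)]); x=np.array([1.,0,0])
    Rl=Ro.from_rotvec(np.deg2rad(yaw)*L); tz=Rl.apply(Ro.from_rotvec(np.deg2rad(phi)*c).apply(x)); c=Rl.apply(c)
    M=R(q[2])@np.column_stack([np.cross(c,tz),c,tz])
    return m2w(q,lev(a,rr))[0]+M[:,2]*(ins-back)/1000,Ro.from_matrix(M)
for yaw in(-30,-15,0,15,30):
 for phi in(0,15,25,35):
  for sgn in(1,-1):
   out=[]
   for a,b in((-.215,0),(-.215,80),(.56,0),(.56,80)):
    p,Rt=pose(a,115,phi,b,24,yaw)
    if sgn<0: Rt=Rt*Ro.from_rotvec([0,0,np.pi])
    best=None
    for g in([-.5,.2,.3,1,0,1.2],[0,-.5,-.8,.5,.4,1.2],[.3,-.5,-.8,.5,-.4,0],[0,-.7,-.9,1,.8,-1.5]):
     e=lambda j:np.r_[(fk(j,P)[0]-p)*10,(fk(j,P)[1]*Rt.inv()).as_rotvec()]
     z=least_squares(e,np.clip(g,LIM[:,0]+.01,LIM[:,1]-.01),bounds=LIM.T,max_nfev=80)
     if best is None or z.cost<best.cost: best=z
    out.append((round(float(np.sqrt(2*best.cost))*100,1),best.x.round(2).tolist()))
   if max(o[0] for o in out)<15: print(yaw,phi,sgn,[o[0] for o in out],out[0][1],out[2][1])
E
```

```text
[ 0.315 -0.     0.596  0.417  0.08   0.028  0.325  0.242] [-3.4 11.  -3.4  0.8 -0.8  1.8 -0.1  0.3 -4.8  1.1 -0.6  5.   8.  -5.1
  1.4  0.  -0.   0.   0.  -0.   0.   0.   0. ]
-30 15 1 [0.0, 0.0, 10.7, 0.0] [0.6, 0.25, -1.03, -0.4, -1.09, 1.01] [0.77, 0.72, -1.03, -1.12, -1.47, 0.15]
-30 15 -1 [0.0, 0.0, 10.7, 0.0] [0.6, 0.25, -1.03, -0.4, -1.09, -2.13] [0.77, 0.72, -1.03, -1.12, -1.47, -2.99]
-30 25 1 [0.0, 0.0, 0.0, 0.0] [0.54, 0.11, -0.92, -0.07, -0.9, 1.06] [0.77, 0.74, -0.2, 0.99, -1.45, 1.45]
-30 25 -1 [0.0, 0.0, 0.0, 0.0] [0.54, 0.11, -0.92, -0.07, -0.9, -2.08] [0.77, 0.74, -0.2, 0.99, -1.45, -1.69]
-30 35 1 [0.0, 0.0, 0.0, 0.0] [0.46, 0.02, -0.83, 0.17, -0.7, 1.05] [0.75, 0.71, -0.11, 1.12, -1.28, 1.46]
-30 35 -1 [0.0, 0.0, 0.0, 0.0] [0.46, 0.02, -0.83, 0.17, -0.7, -2.09] [0.75, 0.71, -0.11, 1.12, -1.28, -1.68]
-15 25 1 [13.8, 8.3, 0.0, 0.0] [0.48, 0.03, -1.03, -0.23, -0.74, 0.81] [0.75, 0.44, -0.9, -0.43, -1.27, 0.34]
-15 25 -1 [13.8, 8.3, 0.0, 0.0] [0.48, 0.03, -1.03, -0.23, -0.74, -2.33] [0.75, 0.44, -0.9, -0.43, -1.27, -2.8]
-15 35 1 [4.1, 0.0, 0.0, 0.0] [0.37, -0.07, -1.03, -0.14, -0.52, 0.72] [0.73, 0.4, -0.57, 0.35, -1.17, 0.71]
-15 35 -1 [4.1, 0.0, 0.0, 0.0] [0.37, -0.07, -1.03, -0.14, -0.52, -2.42] [0.73, 0.4, -0.57, 0.35, -1.17, -2.43]
```

```bash
sed -i 's/apply(z\*L2)+A3.apply(z\*L3)/apply([P[11],0,L2])+A3.apply([P[12],0,L3])/' kin.py
cat >> kin.py <<'E'
full=lambda x:[*x[:7],1,0,1,*x[7:10]]
def fit(extra=()):
    D=[((-1.2866,.3139,.0451,1.3036,0,1.4312),(.2363,-.5237,.2072)),((-.759,.151,.326,1.746,0,1.116),(.3969,-.2664,.4078)),
    ((-.811,-.439,-.616,.798,.388,1.067),(.4493,-.1788,.3206)),((-.6761,-.2379,-.7312,.4383,.3083,1.186),(.5268,-.1942,.2320)),*extra]
    x0=np.array([.3,0.0,.4,.4,.08,0,.25,.1,0,0])
    f=lambda x:np.concatenate([np.concatenate([fk(j,full(x))[0]-p for j,p in D])*1000,(x-x0)*.5])
    r=least_squares(f,x0);print(r.x.round(3),r.fun[:3*len(D)].round(1)); return full(r.x)
def levpose(q,a,rr,phi,back,ins,yaw=0):
    L=np.array([0,np.sin(a),np.cos(a)]); c=np.array([0,np.cos(a),-np.sin(a)]); x=np.array([1.,0,0])
    Rl=Ro.from_rotvec(np.deg2rad(yaw)*L); tz=Rl.apply(Ro.from_rotvec(np.deg2rad(phi)*c).apply(x)); c=Rl.apply(c)
    M=R(q[2])@np.column_stack([np.cross(c,tz),c,tz])
    return m2w(q,lev(a,rr))[0]+M[:,2]*(ins-back)/1000,Ro.from_matrix(M)
def ik(P,p,Rt):
    best=None
    for g in([-.5,.2,.3,1,0,1.2],[0,-.5,-.8,.5,.4,1.2],[.5,0,-.8,.5,-.7,1],[.7,.5,-.3,.9,-1,1.4]):
        e=lambda j:np.r_[(fk(j,P)[0]-p)*10,(fk(j,P)[1]*Rt.inv()).as_rotvec()]
        z=least_squares(e,np.clip(g,LIM[:,0]+.01,LIM[:,1]-.01),bounds=LIM.T,max_nfev=60)
        if best is None or z.cost<best.cost: best=z
    return round(float(np.sqrt(2*best.cost))*100,1),best.x.round(2).tolist()
E
python3 - <<'E'
from kin import *; from workcell import env
s=env.get_state(); P=fit([(s["joint_pos"],s["tcp_pos"])]); np.save("P.npy",P); q=np.load("q.npy")
for yaw in(-15,0,15):
 for phi in(35,45,55):
   o=[ik(P,*levpose(q,a,r,phi,b,26,yaw)) for a,r,b in((-.215,130,0),(-.215,130,90),(.17,142,0),(.56,142,0),(.56,130,90))]
   print(yaw,phi,[x[0] for x in o],o[0][1],o[3][1])
E
```

```text
[ 0.233  0.     0.52   0.41   0.08  -0.     0.324  0.142 -0.001 -0.055] [-0.  -0.   0.   0.   0.1 -0.  -0.  -0.   0.   0.1  0.1 -0.   0.  -0.1
  0. ]
-15 35 [0.0, 0.0, 0.0, 0.0, 0.0] [0.35, -0.16, -1.01, -0.09, -0.5, 0.69] [0.74, 0.35, -0.53, 0.46, -1.18, 0.74]
-15 45 [0.0, 0.0, 0.0, 0.0, 0.0] [0.26, -0.18, -0.88, 0.18, -0.32, 0.67] [0.71, 0.39, -0.34, 0.81, -1.04, 0.91]
-15 55 [0.0, 0.0, 0.0, 0.0, 0.0] [0.17, -0.15, -0.75, 0.41, -0.17, 0.64] [0.67, 0.43, -0.18, 1.05, -0.9, 0.98]
0 35 [11.4, 9.2, 0.0, 0.0, 0.0] [0.2, -0.24, -1.03, -0.07, -0.21, 0.42] [0.69, 0.18, -0.73, 0.12, -0.97, 0.28]
0 45 [0.0, 0.0, 0.0, 0.0, 0.0] [0.12, -0.26, -1.0, 0.03, -0.06, 0.36] [0.67, 0.23, -0.51, 0.53, -0.89, 0.47]
0 55 [0.0, 0.0, 0.0, 0.0, 0.0] [0.06, -0.22, -0.83, 0.31, 0.03, 0.32] [0.63, 0.3, -0.32, 0.84, -0.8, 0.59]
15 35 [18.4, 17.2, 0.0, 0.0, 0.0] [-0.03, -0.29, -1.03, -0.0, 0.2, 0.08] [0.59, 0.05, -0.81, 0.04, -0.7, -0.02]
15 45 [2.5, 0.0, 0.0, 0.0, 0.0] [-0.06, -0.29, -1.03, 0.02, 0.25, 0.05] [0.59, 0.11, -0.6, 0.41, -0.69, 0.12]
15 55 [0.0, 0.0, 0.0, 0.0, 0.0] [-0.07, -0.23, -0.87, 0.28, 0.26, 0.01] [0.57, 0.2, -0.39, 0.73, -0.65, 0.24]
```

The kinematic model now fits to 0.1 mm. I'll pinch the collar's flange with the tool tilted 47° down, straddling the knob, which is reachable over the whole lever stroke. Next, the transit plan.

```bash
python3 - <<'E'
from kin import *; from workcell import env
from scipy.spatial.transform import Slerp
q=np.load("q.npy");P=np.load("P.npy");p0,R0,s=cur(env)
p,Rt=levpose(q,-.215,130,47,110,29)
print(p,ik(P,*levpose(q,-.215,130,47,0,29)))
for flip in(0,1):
  Rf=Rt*Ro.from_rotvec([0,0,np.pi*flip])
  S=Slerp([0,1],Ro.concatenate([R0,Rf]))
  mid=np.array([.40,-.03,.46])
  for t in np.linspace(0,1,7):
    pt=p0+(mid-p0)*min(1,2*t) if t<=.5 else mid+(p-mid)*(2*t-1)
    print(flip,round(t,2),row(p0,R0,pt,S(t)),ik(P,pt,S(t)))
E
```

```text
[0.45432475 0.11862553 0.25488267] (0.0, [0.1, -0.25, -0.97, 0.08, -0.04, 0.35])
0 0.0 [0.0, 0.0, 0.0, 0.0, 0.0, 0.0] (0.0, [-0.55, 0.34, 0.56, 1.87, 0.03, 1.2])
0 0.17 [-0.79, 1.41, 0.49, -0.89, -1.17, 2.24] (0.0, [-0.47, 0.1, 0.3, 1.7, 0.0, 1.05])
0 0.33 [-1.57, 2.82, 0.98, -1.79, -2.35, 4.47] (0.0, [-0.37, -0.11, 0.11, 1.57, -0.01, 0.91])
0 0.5 [-2.36, 4.22, 1.47, -2.68, -3.52, 6.71] (0.0, [-0.26, -0.3, -0.03, 1.47, -0.02, 0.78])
0 0.67 [-1.91, 5.46, -0.24, -3.57, -4.7, 8.94] (0.0, [-0.11, -0.43, -0.34, 1.15, -0.05, 0.67])
0 0.83 [-1.46, 6.7, -1.95, -4.46, -5.87, 11.18] (0.0, [0.03, -0.51, -0.63, 0.81, -0.07, 0.54])
0 1.0 [-1.0, 7.94, -3.66, -5.36, -7.04, 13.41] (0.0, [0.12, -0.53, -0.89, 0.43, -0.06, 0.37])
1 0.0 [0.0, 0.0, 0.0, 0.0, 0.0, 0.0] (0.0, [-0.55, 0.34, 0.56, 1.87, 0.03, 1.2])
1 0.17 [-0.79, 1.41, 0.49, 0.91, -0.87, -2.54] (0.0, [-0.58, 0.17, 0.37, 1.8, 0.17, 1.43])
1 0.33 [-1.57, 2.82, 0.98, 1.83, -1.73, -5.09] (0.0, [-0.61, -0.01, 0.19, 1.73, 0.3, 1.68])
1 0.5 [-2.36, 4.22, 1.47, 2.74, -2.6, -7.63] (0.0, [-0.62, -0.22, 0.03, 1.65, 0.4, 1.97])
1 0.67 [-1.91, 5.46, -0.24, 3.66, -3.47, -10.17] (0.0, [-0.48, -0.41, -0.33, 1.27, 0.42, 2.42])
1 0.83 [-1.46, 6.7, -1.95, 4.57, -4.34, -12.72] (0.0, [-0.23, -0.54, -0.64, 0.85, 0.27, 2.97])
1 1.0 [-1.0, 7.94, -3.66, 5.49, -5.2, -15.26] (25.2, [-0.15, -0.55, -0.89, 0.5, 0.31, 3.14])
```

Request:
{"fn": "jog_arm", "kwargs": {
  "rows": [
    [-0.4,0.7,0.25,-0.45,-0.6,1.1],
    [-0.79,1.41,0.49,-0.89,-1.17,2.24],
    [-1.2,2.1,0.75,-1.35,-1.75,3.35],
    [-1.57,2.82,0.98,-1.79,-2.35,4.47],
    [-2,3.5,1.25,-2.25,-2.95,5.6],
    [-2.36,4.22,1.47,-2.68,-3.52,6.71],
    [-2.25,4.6,0.9,-3,-3.9,7.5],
    [-2.1,5,0.4,-3.3,-4.3,8.2],
    [-1.91,5.46,-0.24,-3.57,-4.7,8.94],
    [-1.91,5.46,-0.24,-3.57,-4.7,8.94]
  ],
  "jaw": -0.55
}}

```text
clock: 9.43
tcp_pos: [0.4183, 0.0186, 0.3745]
orientation: [0.243, 0.37, 0.896, 0.046]
wrist_force: [-2.1, -0.5, -5.5]
finger_gap: 0.0663
grip_force: 0.0
```

```bash
python3 - <<'E'
from kin import *; from workcell import env
q=np.load("q.npy");P=np.load("P.npy");p0,R0,s=cur(env);print(p0,s["finger_gap"],s["joint_pos"].round(2))
for b in(110,0): print(b,row(p0,R0,*levpose(q,-.215,130,47,b,29)))
E
```

```text
[0.41834792 0.01856765 0.37454447] 0.06629107265649624 [-0.11 -0.42 -0.37  1.12 -0.04  0.66]
110 [0.9, 2.5, -2.99, -1.75, -2.5, 4.4]
0 [2.82, 2.58, -4.96, -1.75, -2.5, 4.4]
```

Request:
{"fn": "jog_arm", "kwargs": {
  "rows": [
    [0.1,0.5,-0.4,-0.3,-0.4,0.75],
    [0.2,1,-0.9,-0.65,-0.9,1.6],
    [0.4,1.5,-1.5,-1,-1.4,2.5],
    [0.6,2,-2.1,-1.4,-1.95,3.45],
    [0.75,2.3,-2.6,-1.75,-2.5,4.4],
    [0.9,2.5,-2.99,-1.75,-2.5,4.4],
    [0.9,2.5,-2.99,-1.75,-2.5,4.4],
    [0.9,2.5,-2.99,-1.75,-2.5,4.4]
  ]
}}

```text
clock: 10.1
tcp_pos: [0.4653, 0.115, 0.2718]
orientation: [0.38, 0.127, 0.914, 0.07]
wrist_force: [-0.2, -0.5, 1.0]
finger_gap: 0.0664
grip_force: 0.0
```

```bash
python3 - <<'E'
from kin import *; from workcell import env
q=np.load("q.npy");p0,R0,s=cur(env);print(p0,s["wrist_force"],s["joint_pos"].round(2))
for b in(110,30,0): print(b,row(p0,R0,*levpose(q,-.215,130,47,b,29)))
ims=[]
for n in("top","side"):
    c=env.read_camera(n)["pixels"][:,:,::-1].copy()
    x,y=proj(n,m2w(q,lev(-.215,130)))[0].round().astype(int)
    ims.append(cv2.resize(c[y-40:y+40,x-50:x+50],(400,320),interpolation=cv2.INTER_CUBIC))
cv2.imwrite("pics/l1.png",np.hstack(ims))
E
```

```text
[0.46534881 0.11500862 0.27177015] [-0.21958276 -0.51494633  1.03094652] [ 0.1  -0.53 -0.87  0.44 -0.04  0.36]
110 [-0.28, 0.09, -0.42, -0.08, 0.18, 0.04]
30 [1.12, 0.15, -1.85, -0.08, 0.18, 0.04]
0 [1.65, 0.17, -2.39, -0.08, 0.18, 0.04]
```

View pics/l1.png

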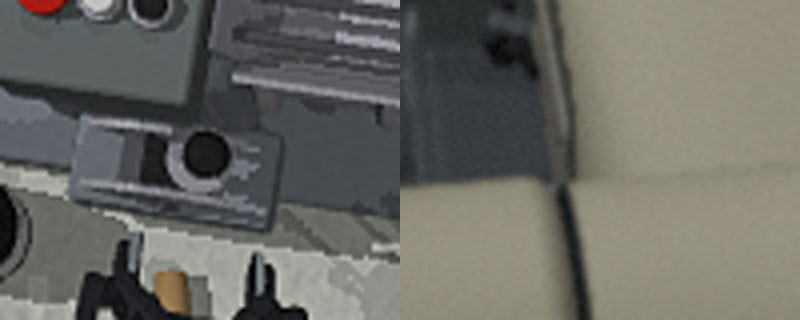

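Request:
{"fn": "jog_arm", "kwargs": {
  "rows": [
    [0,0,0,0,0,0],
    [0,0,0,0,0,0]
  ]
}}

```text
clock: 10.37
tcp_pos: [0.4656, 0.1147, 0.2714]
orientation: [0.38, 0.127, 0.913, 0.07]
wrist_force: [0.1, -0.1, 0.1]
finger_gap: 0.0659
grip_force: 0.0
```

```bash
python3 - <<'E'
from kin import *; from workcell import env
q=np.load("q.npy");p0,R0,s=cur(env);print(p0,s["wrist_force"],s["qvel"].round(3))
for b in(110,30,0): print(b,row(p0,R0,*levpose(q,-.215,130,47,b,29)))
M=R0.as_matrix()
o=proj("top",m2w(q,lev(-.215,130)))[0].round()-[50,40]
for d in(0,.02): print(((proj("top",[p0-M[:,2]*d+M[:,1]*e for e in(-.04,0,.04)])-o)*4).round())
print(((proj("top",m2w(q,[lev(-.215,159),lev(-.215,130)]))-o)*4).round())
E
```

```text
[0.46563889 0.11473138 0.27138177] [ 0.10214951 -0.1205091   0.05153684] [ 0.003  0.002 -0.023 -0.006 -0.001  0.   ]
110 [-0.28, 0.1, -0.41, -0.08, 0.18, 0.04]
30 [1.12, 0.16, -1.84, -0.08, 0.18, 0.04]
0 [1.64, 0.18, -2.38, -0.08, 0.18, 0.04]
[[264. 229.]
 [199. 218.]
 [133. 207.]]
[[263. 251.]
 [198. 240.]
 [131. 228.]]
[[205. 155.]
 [200. 160.]]
```

Request:
{"fn": "jog_arm", "kwargs": {
  "rows": [
    [0.1,0.1,-0.5,-0.08,0.18,0.04],
    [0.35,0.13,-1.05,-0.08,0.18,0.04],
    [0.7,0.14,-1.42,-0.08,0.18,0.04],
    [0.95,0.15,-1.67,-0.08,0.18,0.04],
    [1.12,0.16,-1.84,-0.08,0.18,0.04],
    [1.3,0.17,-2.02,-0.08,0.18,0.04],
    [1.47,0.18,-2.2,-0.08,0.18,0.04],
    [1.64,0.18,-2.38,-0.08,0.18,0.04],
    [1.64,0.18,-2.38,-0.08,0.18,0.04],
    [1.64,0.18,-2.38,-0.08,0.18,0.04]
  ]
}}

```text
clock: 11.2
tcp_pos: [0.5302, 0.122, 0.1733]
orientation: [0.37, 0.124, 0.918, 0.066]
wrist_force: [-0.4, -1.0, 0.7]
finger_gap: 0.0665
grip_force: 0.0
```

```bash
python3 - <<'E'
from kin import *; from workcell import env
q=np.load("q.npy");p0,R0,s=cur(env);print(p0,s["wrist_force"],s["joint_pos"].round(2))
print(row(p0,R0,*levpose(q,-.215,130,47,0,29)))
E
```

```text
[0.53019871 0.12197297 0.17325062] [-0.43461828 -1.0046393   0.71676635] [ 0.11 -0.25 -0.97  0.08 -0.04  0.35]
[0.03, -0.0, 0.08, 0.01, -0.04, 0.0]
```

Request:
{"fn": "jog_arm", "kwargs": {
  "rows": [
    [0.02,0,0.05,0,0,0],
    [0.02,0,0.05,0,0,0],
    [0.02,0,0.05,0,0,0],
    [0.02,0,0.05,0,0,0],
    [0.02,0,0.05,0,0,0],
    [0.02,0,0.05,0,0,0]
  ],
  "jaw": 1,
  "force": 50
}}

```text
clock: 11.7
tcp_pos: [0.5308, 0.1221, 0.1769]
orientation: [0.372, 0.123, 0.918, 0.066]
wrist_force: [-7.6, -0.7, 7.6]
finger_gap: 0.0397
grip_force: 49.0
```

The fingers closed on a chord of the flange (gap 39.7 mm, pushed back), so they're slightly shallow again. Reopen, go 10 mm deeper, close.

Request:
{"fn": "jog_arm", "kwargs": {
  "rows": [
    [0,0,0,0,0,0],
    [0,0,0,0,0,0],
    [0,0,0,0,0,0],
    [0.06,-0.01,-0.06,0,0,0],
    [0.12,-0.02,-0.12,0,0,0],
    [0.17,-0.03,-0.18,0,0,0],
    [0.17,-0.03,-0.18,0,0,0]
  ],
  "jaw": -0.4
}}

```text
clock: 12.28
tcp_pos: [0.5374, 0.1209, 0.167]
orientation: [0.37, 0.123, 0.918, 0.066]
wrist_force: [0.9, -0.2, -0.6]
finger_gap: 0.0599
grip_force: 0.0
```

Request:
{"fn": "jog_arm", "kwargs": {
  "rows": [
    [0,0,0,0,0,0],
    [0,0,0,0,0,0],
    [0,0,0,0,0,0],
    [0,0,0,0,0,0],
    [0,0,0,0,0,0]
  ],
  "jaw": 1
}}

```text
clock: 12.7
tcp_pos: [0.5371, 0.1211, 0.1678]
orientation: [0.37, 0.123, 0.918, 0.066]
wrist_force: [-4.4, -0.2, 3.1]
finger_gap: 0.041
grip_force: 49.7
```

```bash
python3 - <<'E'
from kin import *; from workcell import env
q=np.load("q.npy");p0,R0,s=cur(env);print(p0,s["wrist_force"]@R(q[2]),s["finger_gap"],s["joint_pos"].round(2))
print(row(p0,R0,*levpose(q,-.215,130,47,0,39)))
c=m2w(q,lev(0,0))[0]; mx=R(q[2])[:,0]
L=R(q[2])@[0,np.sin(-.215),np.cos(-.215)]
print("12mm lift",(L*12/40).round(3), "mx",mx.round(3))
g=(p0-R0.as_matrix()[:,2]*.035-[q[0],q[1],0])@R(q[2])*1000; print("grip mill",g.round(1),"lever angle",np.arctan2(g[1]-130,g[2]-70),np.hypot(g[1]-130,g[2]-70))
E
```

```text
[0.53707404 0.12114028 0.1678367 ] [-4.32748472 -0.95312013  3.08400412] 0.041035169927907164 [ 0.1  -0.22 -0.97  0.05 -0.04  0.35]
[0.03, 0.03, 0.03, 0.01, -0.04, -0.01]
12mm lift [-0.012 -0.063  0.293] mx [ 0.983 -0.182  0.   ]
grip mill [-116.1  101.7  192.9] lever angle -0.22628167956629636 126.15097615158746
```

Request:
{"fn": "jog_arm", "kwargs": {
  "rows": [
    [-0.003,-0.015,0.08,0,0,0],
    [-0.006,-0.03,0.16,0,0,0],
    [-0.01,-0.05,0.24,0,0,0],
    [-0.012,-0.065,0.3,0,0,0],
    [-0.012,-0.065,0.3,0,0,0],
    [-0.012,-0.065,0.3,0,0,0]
  ]
}}

```text
clock: 13.2
tcp_pos: [0.5363, 0.1185, 0.1792]
orientation: [0.37, 0.123, 0.919, 0.066]
wrist_force: [3.8, 1.3, -7.2]
finger_gap: 0.0411
grip_force: 51.4
```

```bash
cat >> kin.py <<'E'
def levstat(env,q):
    p0,R0,s=cur(env); f=s["wrist_force"]@R(q[2])
    g=(p0-R0.as_matrix()[:,2]*.035-[q[0],q[1],0])@R(q[2])*1000; a=np.arctan2(g[1]-130,g[2]-70)
    print("clock",s["clock"],"grip mill",g.round(1),"a",a.round(3),"r",np.hypot(g[1]-130,g[2]-70).round(1),"f mill",f.round(1),"f along lever",(f@[0,np.sin(a),np.cos(a)]).round(1),"gap",s["finger_gap"],s["joint_pos"].round(2)); return p0,R0,s
E
python3 - <<'E'
from kin import *; from workcell import env
levstat(env,np.load("q.npy"))
E
```

```text
clock 13.2 grip mill [-116.3   98.9  204.3] a -0.227 r 137.9 f mill [ 3.5  2.  -7.2] f along lever -7.4 gap 0.04108547506977959 [ 0.09 -0.24 -0.95  0.09 -0.03  0.34]
```

The collar came up 11.8 mm with about 7 N of spring. Now I'll swing the lever rigidly about its pivot.

```bash
python3 - <<'E'
from kin import *; from workcell import env
q=np.load("q.npy");P=np.load("P.npy");p0,R0,s=cur(env)
c=m2w(q,lev(0,0))[0]; mx=R(q[2])[:,0]
for d in np.arange(.08,.85,.08):
    r=Ro.from_rotvec(-d*mx); p=c+r.apply(p0-c); e=ik(P,p,r*R0)
    print(round(d,2),np.r_[(p-p0)/.04,-np.rad2deg(d)/6*mx].round(2).tolist(),e)
E
```

```text
0.08 [0.04, 0.22, 0.04, -0.75, 0.14, -0.0] (0.0, [0.17, -0.21, -0.91, 0.13, -0.14, 0.35])
0.16 [0.08, 0.44, 0.07, -1.5, 0.28, -0.0] (0.0, [0.25, -0.18, -0.87, 0.17, -0.25, 0.36])
0.24 [0.12, 0.66, 0.07, -2.25, 0.42, -0.0] (0.0, [0.32, -0.13, -0.82, 0.21, -0.35, 0.37])
0.32 [0.16, 0.88, 0.06, -3.0, 0.56, -0.0] (0.0, [0.38, -0.09, -0.78, 0.25, -0.44, 0.38])
0.4 [0.2, 1.1, 0.03, -3.76, 0.69, -0.0] (0.0, [0.44, -0.03, -0.73, 0.29, -0.53, 0.39])
0.48 [0.24, 1.31, -0.01, -4.51, 0.83, -0.0] (0.0, [0.49, 0.02, -0.68, 0.34, -0.61, 0.4])
0.56 [0.28, 1.52, -0.08, -5.26, 0.97, -0.0] (0.0, [0.54, 0.08, -0.63, 0.4, -0.69, 0.41])
0.64 [0.32, 1.73, -0.16, -6.01, 1.11, -0.0] (0.0, [0.58, 0.14, -0.58, 0.45, -0.76, 0.43])
0.72 [0.36, 1.93, -0.26, -6.76, 1.25, -0.0] (0.0, [0.62, 0.2, -0.53, 0.51, -0.83, 0.45])
0.8 [0.39, 2.12, -0.37, -7.51, 1.39, -0.0] (0.0, [0.65, 0.27, -0.47, 0.58, -0.89, 0.48])
```

Request:
{"fn": "jog_arm", "kwargs": {
  "rows": [
    [0.04,0.22,0.04,-0.75,0.14,0],
    [0.08,0.44,0.07,-1.5,0.28,0],
    [0.12,0.66,0.07,-2.25,0.42,0],
    [0.16,0.88,0.06,-3,0.56,0],
    [0.2,1.1,0.03,-3.76,0.69,0],
    [0.2,1.1,0.03,-3.76,0.69,0]
  ]
}}

```text
clock: 13.7
tcp_pos: [0.5447, 0.1647, 0.1794]
orientation: [0.353, 0.048, 0.927, -0.121]
wrist_force: [3.7, -0.5, -6.7]
finger_gap: 0.0408
grip_force: 53.0
```

```bash
python3 - <<'E'
from kin import *; from workcell import env
levstat(env,np.load("q.npy"))
E
```

```text
clock 13.7 grip mill [-116.5  156.1  204.7] a 0.192 r 137.2 f mill [ 3.8  0.1 -6.7] f along lever -6.6 gap 0.0407985360648038 [ 0.44 -0.03 -0.73  0.3  -0.53  0.38]
```

Request:
{"fn": "jog_arm", "kwargs": {
  "rows": [
    [0.04,0.21,-0.04,-0.75,0.14,0],
    [0.08,0.42,-0.11,-1.5,0.28,0],
    [0.12,0.63,-0.19,-2.25,0.42,0],
    [0.16,0.83,-0.29,-3,0.56,0],
    [0.18,0.95,-0.36,-3.5,0.63,0],
    [0.18,0.95,-0.36,-3.5,0.63,0],
    [0.18,0.95,-0.36,-3.5,0.63,0]
  ]
}}

```text
clock: 14.28
tcp_pos: [0.5513, 0.2005, 0.1646]
orientation: [0.325, -0.019, 0.901, -0.287]
wrist_force: [-2.5, -0.7, -8.1]
finger_gap: 0.0409
grip_force: 53.4
```

```bash
python3 - <<'E'
from kin import *; from workcell import env
levstat(env,np.load("q.npy"))
E
```

```text
clock 14.2833 grip mill [-116.5  201.3  186.4] a 0.55 r 136.5 f mill [-2.3 -1.2 -8.1] f along lever -7.5 gap 0.04088817571484776 [ 0.64  0.24 -0.5   0.55 -0.86  0.46]
```

Request:
{"fn": "jog_arm", "kwargs": {
  "rows": [
    [-0.007,-0.04,-0.06,0,0,0],
    [-0.014,-0.075,-0.12,0,0,0],
    [-0.02,-0.11,-0.18,0,0,0],
    [-0.027,-0.145,-0.24,0,0,0],
    [-0.027,-0.145,-0.24,0,0,0],
    [-0.027,-0.145,-0.24,0,0,0]
  ]
}}

```text
clock: 14.78
tcp_pos: [0.5505, 0.1948, 0.1577]
orientation: [0.327, -0.018, 0.9, -0.286]
wrist_force: [-7.5, 2.1, -4.5]
finger_gap: 0.0408
grip_force: 53.8
```

```bash
python3 - <<'E'
from kin import *; from workcell import env
p0,R0,s=levstat(env,np.load("q.npy")); print("retract 100mm",(-R0.as_matrix()[:,2]*2.5).round(2))
E
```

```text
clock 14.7833 grip mill [-116.3  195.5  179.4] a 0.539 r 127.5 f mill [-7.8  0.7 -4.5] f along lever -3.5 gap 0.04076443384014547 [ 0.63  0.24 -0.52  0.51 -0.86  0.45]
retract 100mm [-1.5   1.26  1.55]
```

Request:
{"fn": "jog_arm", "kwargs": {
  "rows": [
    [0,0,0,0,0,0],
    [0,0,0,0,0,0],
    [0,0,0,0,0,0],
    [0,0,0,0,0,0],
    [0,0,0,0,0,0]
  ],
  "jaw": -0.4
}}

```text
clock: 15.2
tcp_pos: [0.5518, 0.1947, 0.1583]
orientation: [0.328, -0.018, 0.9, -0.288]
wrist_force: [-0.2, 1.1, 0.4]
finger_gap: 0.0596
grip_force: 0.0
```

Request:
{"fn": "jog_arm", "kwargs": {
  "rows": [
    [-0.15,0.13,0.16,0,0,0],
    [-0.4,0.34,0.41,0,0,0],
    [-0.75,0.63,0.78,0,0,0],
    [-1.1,0.93,1.14,0,0,0],
    [-1.5,1.26,1.55,0,0,0],
    [-1.8,1.26,2.3,0,0,0],
    [-2.1,1.26,3,0,0,0],
    [-2.4,1.26,3.5,0,0,0],
    [-2.4,1.26,3.5,0,0,0]
  ]
}}

```text
clock: 15.95
tcp_pos: [0.4553, 0.2466, 0.3023]
orientation: [0.33, -0.018, 0.9, -0.286]
wrist_force: [0.0, 1.1, -0.7]
finger_gap: 0.0598
grip_force: 0.0
```

```bash
python3 - <<'E'
from kin import *; from workcell import env
q=np.load("q.npy");s=env.get_state();print(s["clock"],s["tcp_pos"],s["wrist_force"])
ims=[]
for n in("top","side"):
    c=env.read_camera(n)["pixels"][:,:,::-1].copy()
    x,y=proj(n,m2w(q,lev(.3,130)))[0].round().astype(int); o=np.array([x-50,y-40])
    print(n,((proj(n,m2w(q,[lev(.55,159),lev(.6,159),lev(.49,159),lev(.55,130),lev(.55,142)]))-o)*4).round().tolist())
    ims.append(cv2.resize(c[y-40:y+40,x-50:x+50],(400,320),interpolation=cv2.INTER_CUBIC))
cv2.imwrite("pics/l2.png",np.hstack(ims))
E
```

```text
15.95 [0.45527362 0.24664084 0.30225891] [ 0.03291806  1.12019314 -0.68425318]
top [[126.0, 148.0], [117.0, 147.0], [138.0, 148.0], [156.0, 156.0], [144.0, 153.0]]
side [[127.0, 139.0], [117.0, 144.0], [140.0, 133.0], [155.0, 173.0], [143.0, 159.0]]
```

View pics/l2.png

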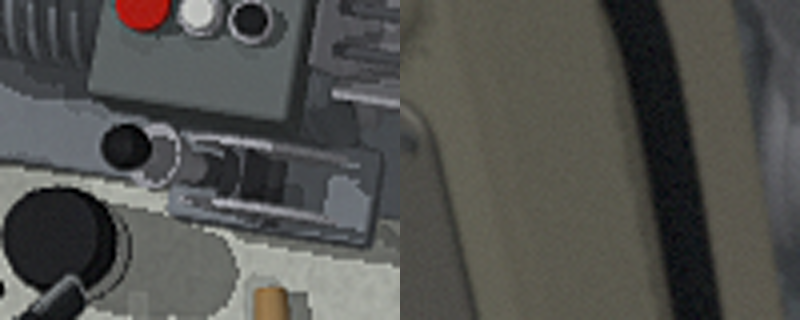

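The knob is at (126,147) in the top crop, which puts the lever at about 0.55. The flange is at about (160,155), its lowered position (raised it would be at (144,153)). The gripper is clear, so I'll hand in.

Request:
{"fn": "jog_arm", "kwargs": {
  "rows": [
    [0,0,0.5,0,0,0],
    [0,0,0.5,0,0,0],
    [0,0,0.5,0,0,0],
    [0,0,0.5,0,0,0]
  ]
}}

```text
clock: 16.38
tcp_pos: [0.4551, 0.2447, 0.3157]
orientation: [0.326, -0.019, 0.9, -0.288]
wrist_force: [0.6, -0.1, -0.2]
finger_gap: 0.06
grip_force: 0.0
```

```bash
python3 -c "
from workcell import env
print(env.hand_in())"
```

```text
the job is handed in; nothing more can be done
None
```

I handed the job in at about 16 s of the 51 s allowed: camera checks after each stage showed the turret locked with the round die at the outlet, then the lever at the pugging end (about 0.55 rad) with the collar down; hand-in returned no verdict.

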